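Sort the blanks off the print bench

ROBOT

A 6-joint arm with a two-finger parallel gripper is mounted at the origin on the work surface. World frame = base frame: x ahead of the robot, y to its left, z up, the work surface at z = 0. Lengths are in m, angles in rad, forces in N, time in s.
With the tool pointing down it reaches from about 0.425 to 0.95 m from the base axis. Payload 3.5 kg.
Tool frame: the origin (TCP) lies on the centre line of the jaws, within the pads' length; the fingertips stand 14 mm ahead of it and the grasp point (between the pads) lies 5 mm behind it (tips_ahead is the distance from the TCP to the fingertips, in m); y points along the fingers, z is the direction in which the jaws open and shut, and the axes are right-handed (so a half turn about y gives the same grasp; the last joint's range is limited). The gripper opens to 85 mm and grips with 20 to 120 N. Pads are 22 mm wide; open, the fingers measure 114 mm over their backs; the gripper's body (76 mm by 85 mm) begins 54 mm behind the grasp point. The pads swing forward as they close: fully open they stand 13 mm farther back than shut.
Start: joints at [-1.284, 0.286, 1.577, -0, 1.279, -0.15], TCP at [0.286, -0.612, 0.245] pointing down, gripper open.
Joint ranges: [-2.77, 2.77], [-0.9, 2.22], [0.21, 2.48], [-1.53, 4.67], [0.24, 2.81], [-2.84, 2.84]. Speed limits (rad/s): [2.79, 2.79, 3.14, 3.14, 3.14, 3.14].

INTERFACE

Orientations are given as a unit quaternion [x, y, z, w].
In Python, from plant import get_state, read_camera, sign_off, tips_ahead gives the robot as it stands.
- The arm moves only by the tool send_rows, never from a script. Its argument "plan" is a list of rows, each a list of 2 entries, a list of its own where there are three numbers: the shift along the tool's x, y, z in units of 12 cm (1.0 is 12 cm), then the turn, a rotation vector about the tool's x, y, z in units of 360 degrees (1.0 is 360 degrees). In form: [[[tx, ty, tz], [rx, ry, rz]], ...]. A call has 1 to 12 rows; each row shifts and turns the commanded pose from where the row before left it, along the tool's axes as they then stand; what a row does not reach is not made up. A row lasts 1/10 s, in which the tool goes at most 50 mm and 8.59 degrees, less where a joint would pass 70% of its speed; a pose out of reach is approached as far as the arm can. A call with a number of a shift or a turn outside -1 to 1 is refused whole. A call with a gripper value outside its range is refused whole. "gripper" is the closure, from 0 (fully open) to 1 (shut), set as the call begins (left out, the last holds). The fingers move at their own pace and stop on an object; "grip_force" is the grip in N (left out, the last holds). Time passes only in rows, so rows that do not move let the fingers close. It gives the time, the measured TCP pose, the force and the opening at its end, in the units of the state.
- get_state(): the state, without advancing time (a new reading comes with each control period).
- read_camera(name): name is "scene" or "side" or "wrist"; returns a dict with "img" (420x560x3 uint8, blue, green, red), "fx", "fy", "cx", "cy" (pixels), "D" ([k1, k2, p1, p2, k3] as OpenCV has them; the pictures are not rectified), "world_from_camera" (4x4, takes a point from camera to world coordinates); the wrist camera has in their place "mount" (4x4, takes a point from camera to tool coordinates, whose origin is the TCP and whose axes are the tool frame's). Camera axes: x right, y down, z forward; pixel columns grow to the right and rows downward; lengths in m; the calibration is good to about 2 mm. A picture is of the moment at which its call begins: read the wrist's pose just before it. There is no depth.
- sign_off(): hands the job in, once; it reports no verdict.
The state is a dict: "time": time; "qpos": joint angles; "dq": joint speeds; "joint_efforts": joint torques, N m; "eef_pos": TCP position; "tcp_rot": TCP orientation; "contact_force": force on the tool from outside, world axes, zero at the start; "wrist_torque": the same for the moment, N m; "opening": opening from 0.0 (shut) to 1.0 (fully open).
Only numpy, scipy, OpenCV 4.12 (cv2) and the standard library are available. Lean on these libraries where they do the work, as an engineer would, in place of code of your own. Each camera call takes 0.05 s, during which the arm holds its last target. There are 200 camera calls.

TASK

Clear the loose blanks off the mug-printing bench: stand the two white espresso cups upright in the partitioned cardboard tray, one to a cell, stand both steel tumblers upright in the open grey plastic tray, and slip the small loose roll of brown heat tape over the post of the tape stand so that it lies flat on the roll already there. Set the cups and tumblers down, do not drop them, and leave the big black mug that is wrapped for pressing and the large cream masking-tape roll undisturbed.

Things in the scene. Friction and masses are not known exactly. Their poses are not given: they have to be found in the camera images.
- cup_a: white ceramic espresso cup with one ear handle, standing upright, open at the top. Outside diameter 60 mm (foot narrows to 48 in the lowest 10 mm), 62 mm high, wall 4, about 130 g. Origin: centre of the underside. z up; the handle points along +y and reaches 48 mm from the axis; it occupies heights 31 to 58 mm. The other white cup is identical and either may take either cell
- cup_b: white ceramic espresso cup with one ear handle, standing upright, open at the top. Outside diameter 60 mm (foot narrows to 48 in the lowest 10 mm), 62 mm high, wall 4, about 130 g. Origin: centre of the underside. z up; the handle points along +y and reaches 48 mm from the axis; it occupies heights 31 to 58 mm. The other white cup is identical and either may take either cell
- tumbler_a: plain brushed-steel tumbler without handle, a straight-sided open cup standing upright: diameter 56 mm, 76 mm high, wall 3, about 100 g. Origin: centre of the underside; z up. The two tumblers are identical
- tumbler_b: plain brushed-steel tumbler without handle, a straight-sided open cup standing upright: diameter 56 mm, 76 mm high, wall 3, about 100 g. Origin: centre of the underside; z up. The two tumblers are identical
- heat_tape: small loose roll of brown heat tape lying flat: outer diameter 62 mm, hole 40 mm, 24 mm high, about 60 g. Origin: on the roll's axis, at its underside; z is the axis, up
- cup_tray: shallow kraft-cardboard tray, fixed to the bench, 212 mm (its x) by 100 mm (its y), 28 mm high, walls and floor 4 mm; one partition across the middle makes two cells, each 100 mm (x) by 92 mm (y), centred at x = +52 and -52 mm, y = 0; cups stand on the floor 4 mm above the bench. A cup's handle passes over the walls. Origin: centre of the underside, z up
- tumbler_tray: open grey plastic stock tray without partition, fixed to the bench, 200 mm (its x) by 108 mm (its y) plus a rim lip of 5 mm all round, 28 mm high, walls and floor 4 mm; tumblers stand on the floor 4 mm above the bench, side by side along x. Origin: centre of the underside, z up
- tape_stand: tape stand, fixed to the bench: dark round foot of diameter 96 mm, 12 mm thick, with a bright vertical post of diameter 16 mm whose top is 76 mm above the bench; one roll of the same brown tape already sits on the foot (fixed there), its top 36 mm above the bench. Origin: on the post's axis, at the underside of the foot, z up
- black_mug: big black mug, wrapped in a white paper print taped on, to be left alone: diameter 82 mm, 95 mm high, handle along its +y reaching 76 mm from the axis. Origin: centre of the underside
- masking_roll: large cream masking-tape roll lying flat, to be left alone: outer diameter 106 mm, 25 mm high, hole 76 mm. Origin: on its axis, at its underside

How it is judged:
By the outcome, as a careful person would: the job done as asked, in the order asked, and still so for the second after the job is handed in, with the robot touching nothing.
It also fails if it takes over 120 s, if anything falls off the work surface, if the arm or the gripper's body presses on something with over 40 N, if the wrist force passes 120 N, or if a joint passes its speed limit or range.

## Working session

There is one attempt and no reset: what is moved stays moved. The work goes in short steps, Python scripts to look and compute and a tool call to move; the robot and the scene stay as the last step left them, time stands still between calls to the robot, and variables do not carry over. Pictures are saved under pics/ and viewed, about 12 in all and at most 16, crops included, and the job is handed in when it is done.

Besides the shell and the picture viewer there is one more tool, called after ">>>" by a JSON object that holds its "name" and its "arguments". send_rows: Moves the arm, as the interface text tells. Its arguments: {"type":"object","properties":{"plan":{"type":"array"},"gripper":{"type":"number"},"grip_force":{"type":"number"}},"required":["plan"]}

```bash
ls; mkdir -p pics
python3 - <<'E'
from plant import *
import cv2,json
print(get_state(), tips_ahead if not callable(tips_ahead) else tips_ahead())
for n in("scene","side","wrist"):
    r=read_camera(n); cv2.imwrite(f"pics/{n}0.png",r["img"])
    print(n,{k:(v.tolist() if hasattr(v,'tolist') else v) for k,v in r.items() if k!="img"})
E
```

```text
pics
{'time': 0.0, 'qpos': array([-1.28401470e+00,  2.87196294e-01,  1.57817787e+00,  1.27267030e-05,
        1.27858920e+00, -1.49992774e-01]), 'dq': array([ 0.00176771,  0.00096948,  0.00062085, -0.00019053, -0.00215655,
        0.00024694]), 'joint_efforts': array([ 4.19220614e-04, -4.05979049e+01, -2.92623943e+01, -1.18800067e-04,
        5.88705981e-03, -7.61461934e-06]), 'eef_pos': array([ 0.28539376, -0.61101269,  0.24392624]), 'tcp_rot': array([-0.15325012,  0.69114798, -0.68947497,  0.15314415]), 'contact_force': array([ 0.27663957, -0.43158208,  0.7542752 ]), 'wrist_torque': array([ 0.02553441, -0.03772961, -0.00295721]), 'opening': 0.9994457143929539} 0.014
scene {'fx': 447.6311909975451, 'fy': 447.6311909975451, 'cx': 278.32509099200007, 'cy': 209.71937999648517, 'D': [-0.12885054873624086, 0.0, 0.0, 0.0, 0.0], 'world_from_camera': [[0.3779310011840156, 0.6755777144279793, -0.6330583781234673, 1.3345989384215673], [0.925784472176965, -0.2828159742421767, 0.25087494053704623, -0.28904304690185256], [-0.009553503025887719, -0.6808890338973861, -0.732324282062406, 0.85854551
[... 254 characters left out ...]
14, 0.10675895229647955, 0.4953830105568245], [-0.13397503136056704, 0.6841385954001648, -0.7169414712902475, 0.7715122839026396], [-0.014128804939744095, -0.7247088546597463, -0.6889103373072096, 0.7735234973711312], [0.0, 0.0, 0.0, 1.0]]}
wrist {'fx': 363.4852512399192, 'fy': 363.4852512399192, 'cx': 283.99261878341173, 'cy': 211.07033662124948, 'D': [-0.07847444798676252, 0.0, 0.0, 0.0, 0.0], 'mount': [[-0.0012827269939814788, 0.9573262155900149, 0.2890066981153836, -0.07263507666057518], [0.000683043162645127, -0.2890060296916051, 0.9573270330738242, -0.12813147033488262], [0.9999989440311894, 0.0014253932764980834, -0.0002831792902709002, -0.00011958550170820814], [0.0, 0.0, 0.0, 1.0]]}
```

View pics/scene0.png

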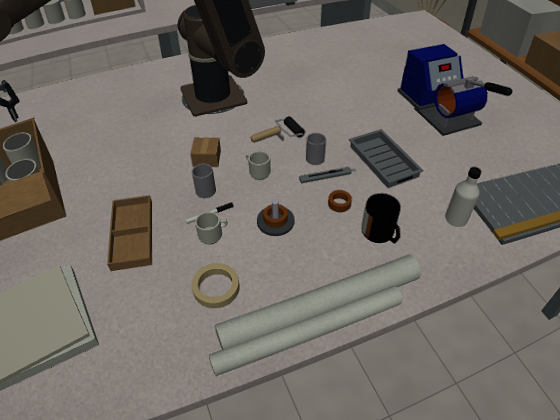

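View pics/side0.png

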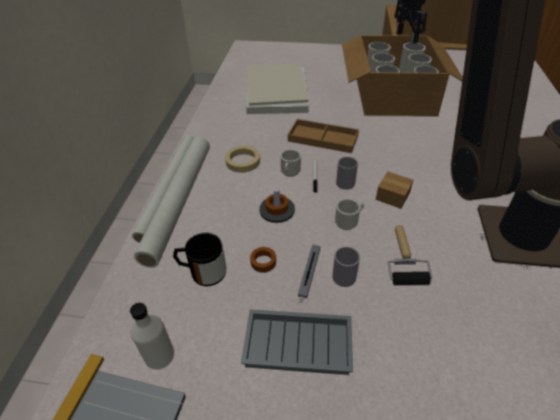

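The scene view shows the tray at about (131,232), the cups at (259,165) and (209,229), and the tumblers at (316,149) and (204,181). It also shows the stand at (276,215), the loose tape at (340,201) and the grey tray at (386,157). The side view agrees. I'll enlarge both.

```bash
cat > h.py <<'E'
import numpy as np,cv2
from plant import *
from scipy.spatial.transform import Rotation as R
def ray(c,uv,T=None):
    K=np.array([[c["fx"],0,c["cx"]],[0,c["fy"],c["cy"]],[0,0,1]])
    n=cv2.undistortPoints(np.array(uv,float).reshape(-1,1,2),K,np.array(c["D"],float),None,None,None).reshape(-1,2)
    T=np.array(c["world_from_camera"]) if T is None else T
    d=np.c_[n,np.ones(len(n))]@T[:3,:3].T
    return T[:3,3],d
def at(c,uv,z,T=None):
    o,d=ray(c,uv,T); return o+d*((z-o[2])/d[:,2])[:,None]
def tool():
    s=get_state(); T=np.eye(4);T[:3,:3]=R.from_quat(s["tcp_rot"]).as_matrix();T[:3,3]=s["eef_pos"];return T
def proj(c,P,T=None):
    T=np.array(c["world_from_camera"]) if T is None else T
    Q=(np.atleast_2d(P)-T[:3,3])@T[:3,:3]
    K=np.array([[c["fx"],0,c["cx"]],[0,c["fy"],c["cy"]],[0,0,1]])
    return cv2.projectPoints(Q,np.zeros(3),np.zeros(3),K,np.array(c["D"],float))[0].reshape(-1,2)
E
python3 - <<'E'
import cv2
a=cv2.imread("pics/scene0.png")[120:310,90:430]; cv2.imwrite("pics/sc1.png",cv2.resize(a,(782,437),interpolation=cv2.INTER_CUBIC))
a=cv2.imread("pics/side0.png")[110:380,170:450]; cv2.imwrite("pics/si1.png",cv2.resize(a,None,fx=2.2,fy=2.2,interpolation=cv2.INTER_CUBIC))
E
```

```text
(no output)
```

View pics/sc1.png

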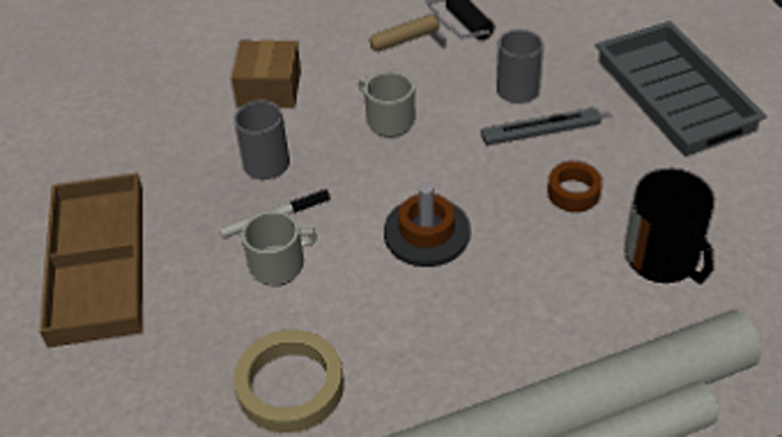

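View pics/si1.png

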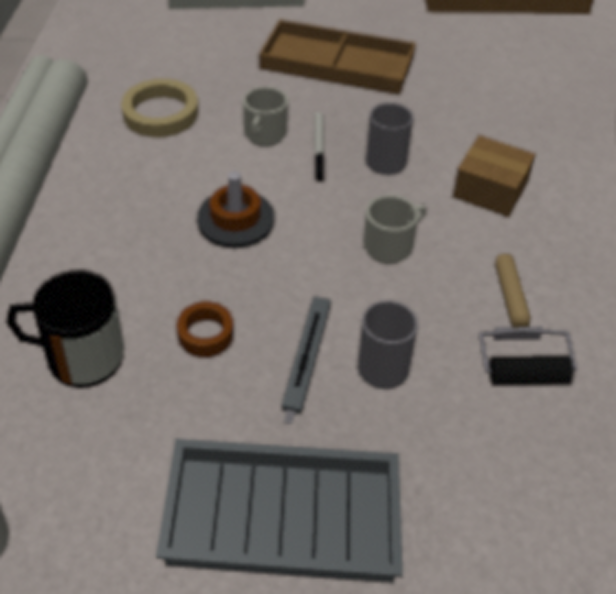

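```bash
cat > m.py <<'E'
from h import *
from scipy.optimize import least_squares
A=read_camera("scene");B=read_camera("side")
sa=lambda p:np.array(p)/2.3+[90,120]
sb=lambda p:np.array(p)/2.2+[170,110]
I={"cupN":((273,234),(266,105),.062),"cupNh":((316,236),(254,122),.045),"cupF":((391,89),(390,215),.062),"cupFh":((361,84),(424,210),.045),
"tumL":((260,119),(390,119),.076),"tumR":((520,45),(389,321),.076),"tape":((575,181),(206,323),.024),"post":((427,188),(235,179),.076),
"ct1":((53,187),(414,44),.028),"ct2":((139,175),(400,84),.028),"ct3":((142,322),(261,60),.028),"ct4":((43,333),(279,23),.028),
"tt1":((597,45),(402,570),.028),"tt2":((671,22),(399,455),.028),"tt3":((765,116),(177,441),.028),"tt4":((687,152),(161,553),.028),
"mug":((674,205),(75,300),.095),"mask":((289,375),(160,103),.025)}
for k,(a,b,z) in I.items():
    a=sa(a);b=sb(b)
    pa=at(A,a,z)[0];pb=at(B,b,z)[0]
    f=least_squares(lambda P:np.r_[proj(A,P)[0]-a,proj(B,P)[0]-b],(pa+pb)/2).x
    print(k,pa[:2].round(4),pb[:2].round(4),"tri",f.round(4),"reach",np.hypot(*f[:2]).round(3))
E
python3 m.py
```

```text
cupN [ 0.6182 -0.184 ] [ 0.6079 -0.1715] tri [ 0.6096 -0.183   0.0529] reach 0.636
cupNh [ 0.6231 -0.1404] [ 0.6216 -0.1562] tri [ 0.6237 -0.143   0.0507] reach 0.64
cupF [0.4509 0.0095] [0.4453 0.0154] tri [0.4453 0.0111 0.0575] reach 0.445
cupFh [ 0.4091 -0.0145] [ 0.4053 -0.0157] tri [ 0.4062 -0.0148  0.0445] reach 0.406
tumL [ 0.4569 -0.1511] [ 0.4499 -0.1424] tri [ 0.4497 -0.1501  0.0699] reach 0.474
tumR [0.4503 0.1783] [0.444  0.1818] tri [0.4444 0.1799 0.0726] reach 0.479
tape [0.6389 0.16  ] [0.6315 0.164 ] tri [0.6333 0.1617 0.0196] reach 0.654
post [ 0.6311 -0.017 ] [ 0.6243 -0.0087] tri [ 0.6256 -0.015   0.0701] reach 0.626
ct1 [ 0.42   -0.3957] [ 0.4156 -0.3891] tri [ 0.415  -0.3963  0.0235] reach 0.574
ct2 [ 0.4403 -0.2982] [ 0.4347 -0.2862] tri [ 0.4334 -0.298   0.0207] reach 0.526
ct3 [ 0.6508 -0.3367] [ 0.6331 -0.3221] tri [ 0.6374 -0.3384  0.0141] reach 0.722
ct4 [ 0.6262 -0.4351] [ 0.6181 -0.4234] tri [ 0.6194 -0.4365  0.0199] reach 0.758
tt1 [0.4343 0.2993] [0.4228 0.412 ] tri [ 0.4019  0.364  -0.0459] reach 0.542
tt2 [0.4282 0.4154] [0.4273 0.3012] tri [0.4464 0.3537 0.0899] reach 0.57
tt3 [0.6335 0.4235] [0.6342 0.3119] tri [0.64   0.3599 0.0825] reach 0.734
tt4 [0.6508 0.3009] [0.6271 0.4227] tri [ 0.6248  0.3739 -0.0488] reach 0.728
mug [0.7675 0.1995] [0.7514 0.2088] tri [0.7571 0.2036 0.0858] reach 0.784
mask [ 0.7662 -0.216 ] [ 0.7577 -0.2085] tri [ 0.7608 -0.2158  0.0182] reach 0.791
```

```bash
cat >> h.py <<'E'
def go(P,yaw=None,T=None):
    """turn about tool y (rev) so jaw axis (tool z) has world yaw (deg, mod 180); then shift in tool axes (units) to P"""
    T=tool() if T is None else T
    M=T[:3,:3]; cur=np.degrees(np.arctan2(M[1,2],M[0,2])); d=0
    if yaw is not None: d=(yaw-cur+90)%180-90      # world turn about +z
    # tool with y exactly down at the new yaw
    a=np.radians(cur+d); z=np.array([np.cos(a),np.sin(a),0]); y=np.array([0,0,-1.]); D=np.c_[np.cross(y,z),y,z]
    rv=(R.from_matrix(M).inv()*R.from_matrix(D)).as_rotvec()/(2*np.pi)
    sh=D.T@(np.array(P)-T[:3,3])/.12
    n=int(np.ceil(np.linalg.norm(sh)/.416)); m=int(np.ceil(np.linalg.norm(rv)/.0235))
    print("yaw",cur.round(1),"turn rev",rv.round(4),"in",m,"->",(rv/max(m,1)).round(4),"| shift",sh.round(3),"in",n,"->",(sh/max(n,1)).round(3))
    D4=np.eye(4);D4[:3,:3]=D;D4[:3,3]=P;return D4
E
python3 - <<'E'
from h import *
print(tool().round(3)); go([.5,-.06,.36],90); go([.5,-.06,.36],-90)
E
```

```text
[[-0.906 -0.     0.423  0.285]
 [-0.423  0.001 -0.906 -0.611]
 [-0.    -1.    -0.001  0.245]
 [ 0.     0.     0.     1.   ]]
yaw -65.0 turn rev [0.0002 0.0695 0.    ] in 3 -> [0.0001 0.0232 0.    ] | shift [-1.788 -0.961 -4.594] in 13 -> [-0.138 -0.074 -0.353]
yaw -65.0 turn rev [0.0002 0.0695 0.    ] in 3 -> [0.0001 0.0232 0.    ] | shift [-1.788 -0.961 -4.594] in 13 -> [-0.138 -0.074 -0.353]
```

>>> {"name": "send_rows", "arguments": {"plan": [[[0, 0, 0], [0, 0.0232, 0]], [[0, 0, 0], [0, 0.0232, 0]], [[0, 0, 0], [0, 0.0232, 0]], [[-0.19, -0.08, -0.35], [0, 0, 0]], [[-0.19, -0.08, -0.35], [0, 0, 0]], [[-0.19, -0.08, -0.35], [0, 0, 0]], [[-0.19, -0.08, -0.35], [0, 0, 0]], [[-0.19, -0.08, -0.35], [0, 0, 0]], [[-0.19, -0.08, -0.35], [0, 0, 0]], [[-0.19, -0.08, -0.35], [0, 0, 0]], [[-0.19, -0.08, -0.35], [0, 0, 0]]]}}

```text
time: 1.35
eef_pos: [0.4686, -0.2738, 0.3226]
tcp_rot: [-0.0, -0.707, 0.707, 0.0]
contact_force: [0.5, -0.0, 0.5]
opening: 1.0
```

>>> {"name": "send_rows", "arguments": {"plan": [[[-0.19, -0.08, -0.35], [0, 0, 0]], [[-0.19, -0.08, -0.35], [0, 0, 0]], [[-0.19, -0.08, -0.35], [0, 0, 0]], [[-0.19, -0.08, -0.35], [0, 0, 0]], [[-0.19, -0.08, -0.35], [0, 0, 0]], [[0, 0, 0], [0, 0, 0]], [[0, 0, 0], [0, 0, 0]], [[0, 0, 0], [0, 0, 0]]]}}

```text
time: 2.15
eef_pos: [0.5818, -0.0663, 0.3695]
tcp_rot: [0.0, -0.707, 0.707, 0.001]
contact_force: [0.7, -0.6, 0.5]
opening: 1.004
```

Run:
```python
from h import *
import pickle
T=tool();c=read_camera("wrist");pickle.dump((T,c),open("w1.pkl","wb"))
print(T.round(3),get_state()["time"])
a=cv2.resize(c["img"],(800,600),interpolation=cv2.INTER_CUBIC);cv2.imwrite("pics/w1.png",a)
```

```text
[[-1.    -0.001 -0.001  0.582]
 [ 0.001 -0.    -1.    -0.066]
 [ 0.001 -1.     0.     0.37 ]
 [ 0.     0.     0.     1.   ]] 2.2
```

View pics/w1.png

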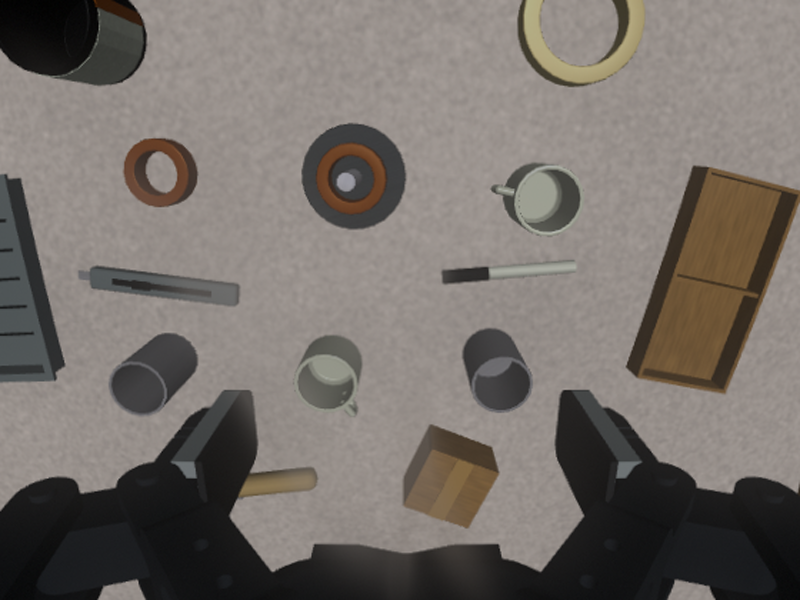

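Run:
```python
from h import *
import pickle
T,c=pickle.load(open("w1.pkl","rb")); W=T@np.array(c["mount"])
for k,(u,z) in {"cupN":((546,200),.062),"cupNh":((494,188),.045),"cupF":((328,378),.062),"cupFh":((353,415),.045),"tumL":((500,380),.076),"tumR":((139,388),.076),"tape":((157,174),.024),"tapeL":((124,172),.024),"post":((346,182),.076),"roll":((351,179),.036),"foot":((353.5,176.5),.012),
"ct4":((693,166),.028),"ct2":((628,373),.028),"ct1":((726,392),.028),"pa":((677,275),.028),"pb":((757,296),.028),
"tt4":((20,180),.028),"tt1":((64,366),.028),"mask":((583,25),.025),"mug":((45,20),.095)}.items():
    print(k,at(c,np.array(u)/1.42857,z,W)[0,:2].round(4))
```

```text
cupN [ 0.611  -0.1836]
cupNh [ 0.6193 -0.1424]
cupF [0.4489 0.005 ]
cupFh [ 0.4011 -0.0149]
tumL [ 0.4535 -0.1508]
tumR [0.4438 0.178 ]
tape [0.6318 0.1591]
tapeL [0.6342 0.1902]
post [ 0.6263 -0.019 ]
roll [ 0.6261 -0.0189]
foot [ 0.6269 -0.0188]
ct4 [ 0.6399 -0.3256]
ct2 [ 0.4373 -0.2896]
ct1 [ 0.4143 -0.3982]
pa [ 0.5386 -0.3247]
pb [ 0.5179 -0.4107]
tt4 [0.63   0.2916]
tt1 [0.4432 0.2828]
mask [ 0.7549 -0.216 ]
mug [0.7503 0.2006]
```

Run:
```python
from h import *
T=go([.611,-.183,.15],-10); go([.611,-.183,.044],None,T); print(get_state()["qpos"].round(2))
```

```text
yaw -90.1 turn rev [ 1.000e-04 -2.225e-01  2.000e-04] in 10 -> [ 0.     -0.0223  0.    ] | shift [0.912 1.829 0.409] in 6 -> [0.152 0.305 0.068]
yaw -10.0 turn rev [0. 0. 0.] in 0 -> [0. 0. 0.] | shift [0.    0.883 0.   ] in 3 -> [0.    0.294 0.   ]
[-0.29  0.02  1.65 -0.    1.47  1.29]
```

>>> {"name": "send_rows", "arguments": {"plan": [[[0, 0, 0], [0, -0.0223, 0]], [[0, 0, 0], [0, -0.0223, 0]], [[0, 0, 0], [0, -0.0223, 0]], [[0, 0, 0], [0, -0.0223, 0]], [[0, 0, 0], [0, -0.0223, 0]], [[0, 0, 0], [0, -0.0223, 0]], [[0, 0, 0], [0, -0.0223, 0]], [[0, 0, 0], [0, -0.0223, 0]], [[0, 0, 0], [0, -0.0223, 0]], [[0, 0, 0], [0, -0.0223, 0]]]}}

```text
time: 3.2
eef_pos: [0.5816, -0.0674, 0.3697]
tcp_rot: [-0.457, 0.54, -0.54, 0.456]
contact_force: [0.4, 0.4, 0.1]
opening: 1.003
```

>>> {"name": "send_rows", "arguments": {"plan": [[[0.152, 0.305, 0.068], [0, 0, 0]], [[0.152, 0.305, 0.068], [0, 0, 0]], [[0.152, 0.305, 0.068], [0, 0, 0]], [[0.152, 0.305, 0.068], [0, 0, 0]], [[0.152, 0.305, 0.068], [0, 0, 0]], [[0.152, 0.305, 0.068], [0, 0, 0]], [[0, 0, 0], [0, 0, 0]], [[0, 0, 0], [0, 0, 0]]]}}

```text
time: 4.0
eef_pos: [0.6109, -0.1829, 0.1498]
tcp_rot: [-0.455, 0.542, -0.54, 0.455]
contact_force: [-0.4, -0.6, 1.2]
opening: 0.997
```

Run:
```python
from h import *
import pickle
T=tool();c=read_camera("wrist");pickle.dump((T,c),open("w2.pkl","wb"))
P=[.611,-.183,.044]; go(P,-10)
W=T@np.array(c["mount"]); q=np.linspace(0,6.28,60)
img=c["img"].copy()
for u in proj(c,np.c_[.611+.03*np.cos(q),-.183+.03*np.sin(q),0*q+.062],W): cv2.circle(img,tuple(int(v) for v in u.round()),0,(0,0,255),-1)
cv2.imwrite("pics/w2.png",img)
```

```text
yaw -9.8 turn rev [-0.0002  0.0004  0.    ] in 1 -> [-0.0002  0.0004  0.    ] | shift [ 0.004  0.899 -0.008] in 3 -> [ 0.001  0.3   -0.003]
```

View pics/w2.png

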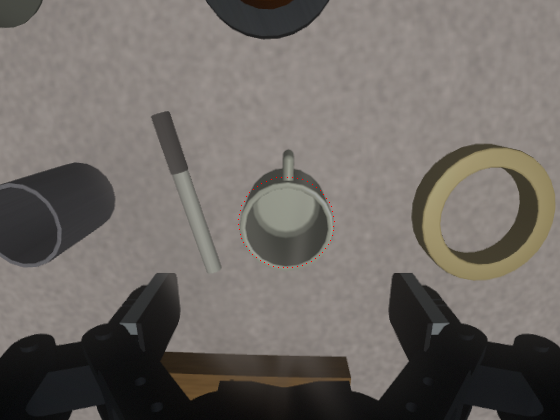

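The predicted rim circle (centre ~(287,222)) lies on the cup's rim, and the handle points straight up in the picture, so the jaws are clear of it. I'll descend and grip.

>>> {"name": "send_rows", "arguments": {"plan": [[[0, 0.3, 0], [0, 0, 0]], [[0, 0.3, 0], [0, 0, 0]], [[0, 0.28, 0], [0, 0, 0]], [[0, 0, 0], [0, 0, 0]], [[0, 0, 0], [0, 0, 0]]]}}

```text
time: 4.55
eef_pos: [0.6131, -0.1819, 0.0473]
tcp_rot: [0.455, -0.54, 0.541, -0.456]
contact_force: [0.0, 0.0, 1.1]
opening: 0.998
```

>>> {"name": "send_rows", "arguments": {"plan": [[[0, 0, 0], [0, 0, 0]], [[0, 0, 0], [0, 0, 0]], [[0, 0, 0], [0, 0, 0]], [[0, 0, 0], [0, 0, 0]], [[0, 0, 0], [0, 0, 0]], [[0, 0, 0], [0, 0, 0]], [[0, 0, 0], [0, 0, 0]], [[0, 0, 0], [0, 0, 0]]], "gripper": 1, "grip_force": 35}}

```text
time: 5.35
eef_pos: [0.6139, -0.1828, 0.0487]
tcp_rot: [0.455, -0.539, 0.542, -0.456]
contact_force: [-2.5, 0.9, 5.8]
opening: 0.665
```

>>> {"name": "send_rows", "arguments": {"plan": [[[0, -0.1, 0], [0, 0, 0]], [[0, -0.3, 0], [0, 0, 0]], [[0, -0.3, 0], [0, 0, 0]], [[0, 0, 0], [0, 0, 0]]]}}

```text
time: 5.75
eef_pos: [0.6159, -0.1836, 0.1372]
tcp_rot: [0.454, -0.536, 0.545, -0.458]
contact_force: [1.3, -0.3, -0.8]
opening: 0.668
```

Run:
```python
from h import *
print(tool()[:3,3], get_state()["contact_force"])
T=go([.579,-.373,.12],-10); go([.579,-.373,.052],None,T)
```

```text
[ 0.6159391  -0.18363738  0.13721152] [ 1.27057677 -0.30362485 -0.83214762]
yaw -9.7 turn rev [-0.0021  0.0007  0.0006] in 1 -> [-0.0021  0.0007  0.0006] | shift [ 1.608  0.143 -0.029] in 4 -> [ 0.402  0.036 -0.007]
yaw -10.0 turn rev [0. 0. 0.] in 0 -> [0. 0. 0.] | shift [0.    0.567 0.   ] in 2 -> [0.    0.283 0.   ]
```

>>> {"name": "send_rows", "arguments": {"plan": [[[0.4, 0.036, -0.007], [0, 0, 0]], [[0.4, 0.036, -0.007], [0, 0, 0]], [[0.4, 0.036, -0.007], [0, 0, 0]], [[0.4, 0.036, -0.007], [0, 0, 0]], [[0, 0, 0], [0, 0, 0]], [[0, 0, 0], [0, 0, 0]]]}}

```text
time: 6.35
eef_pos: [0.5753, -0.3715, 0.1111]
tcp_rot: [-0.455, 0.542, -0.541, 0.455]
contact_force: [0.2, 0.4, -0.7]
opening: 0.67
```

Run:
```python
from h import *
import pickle
A=read_camera("scene");T=tool();c=read_camera("wrist")
print(get_state()["contact_force"]); T2=go([.579,-.373,.055],-10)
a=A["img"][180:280,90:230];a=cv2.resize(a,(588,420),interpolation=cv2.INTER_CUBIC)
img=c["img"].copy();W=T@np.array(c["mount"])
ex=np.array([.983,-.18]);ey=np.array([.18,.983]);C=np.array([.528,-.364])
pts=[np.r_[C+s*.106*ex+t*.05*ey,.028] for s,t in((-1,-1),(1,-1),(1,1),(-1,1))]+[np.r_[C+s*.05*ey,.028] for s in (-1,1)]
p=proj(c,pts,W).round().astype(int)
for i,j in((0,1),(1,2),(2,3),(3,0),(4,5)): cv2.line(img,tuple(map(int,p[i])),tuple(map(int,p[j])),(0,0,255),1)
pa=(proj(A,pts)-[90,180])*4.2; pa=pa.round().astype(int)
for i,j in((0,1),(1,2),(2,3),(3,0),(4,5)): cv2.line(a,tuple(map(int,pa[i])),tuple(map(int,pa[j])),(0,0,255),1)
o=np.hstack([img,a]);cv2.imwrite("pics/p1.png",cv2.resize(o,(800,int(800*420/o.shape[1]))))
```

```text
[ 0.19021527  0.07289885 -0.6744126 ]
yaw -9.7 turn rev [ 0.0001  0.0008 -0.0001] in 1 -> [ 0.0001  0.0008 -0.0001] | shift [0.025 0.469 0.029] in 2 -> [0.012 0.235 0.015]
```

View pics/p1.png

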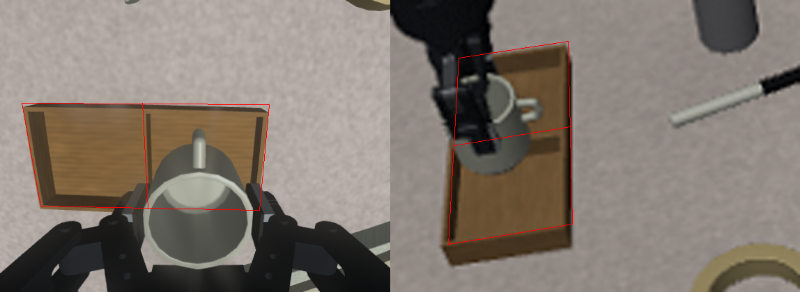

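The overlay (red) sits on the tray's rim to within a few pixels in the wrist view, with the partition at about (148,160). The cup is over the far cell, so I'll lower it.

>>> {"name": "send_rows", "arguments": {"plan": [[[0.02, 0.22, 0.04], [0, 0, 0]], [[0.01, 0.21, 0], [0, 0, 0]], [[0, 0.04, 0], [0, 0, 0]], [[0, 0, 0], [0, 0, 0]], [[0, 0, 0], [0, 0, 0]]]}}

```text
time: 6.95
eef_pos: [0.5811, -0.3742, 0.0563]
tcp_rot: [0.456, -0.54, 0.541, -0.456]
contact_force: [-0.9, 0.1, -0.7]
opening: 0.672
```

Run:
```python
from h import *
print(get_state()["contact_force"],tool()[:3,3])
```

```text
[-0.91743713  0.0745803  -0.74191576] [ 0.5810613  -0.37422606  0.05625793]
```

>>> {"name": "send_rows", "arguments": {"plan": [[[0, 0.015, 0], [0, 0, 0]], [[0, 0.01, 0], [0, 0, 0]], [[0, 0, 0], [0, 0, 0]], [[0, 0, 0], [0, 0, 0]]]}}

```text
time: 7.35
eef_pos: [0.5806, -0.3751, 0.0529]
tcp_rot: [0.456, -0.54, 0.541, -0.456]
contact_force: [0.3, 0.6, 0.3]
opening: 0.669
```

>>> {"name": "send_rows", "arguments": {"plan": [[[0, 0.008, 0], [0, 0, 0]], [[0, 0, 0], [0, 0, 0]], [[0, 0, 0], [0, 0, 0]]]}}

```text
time: 7.65
eef_pos: [0.5806, -0.3753, 0.0528]
tcp_rot: [0.456, -0.54, 0.541, -0.456]
contact_force: [-2.0, 1.1, 5.5]
opening: 0.674
```

Contact: the cup is on the floor of the cell. I'll release it gently, rise, and plan the move to the far cup.

>>> {"name": "send_rows", "arguments": {"plan": [[[0, 0, 0], [0, 0, 0]], [[0, 0, 0], [0, 0, 0]], [[0, 0, 0], [0, 0, 0]], [[0, 0, 0], [0, 0, 0]], [[0, 0, 0], [0, 0, 0]], [[0, 0, 0], [0, 0, 0]], [[0, -0.15, 0], [0, 0, 0]], [[0, -0.3, 0], [0, 0, 0]], [[0, -0.35, 0], [0, 0, 0]], [[0, -0.35, 0], [0, 0, 0]]], "gripper": 0}}

```text
time: 8.65
eef_pos: [0.5802, -0.3748, 0.192]
tcp_rot: [0.456, -0.54, 0.541, -0.456]
contact_force: [0.8, -0.9, -0.2]
opening: 0.998
```

Run:
```python
from h import *
print(get_state()["qpos"].round(2))
T=go([.448,.006,.18],-65); go([.448,.006,.044],None,T)
```

```text
[-0.72  0.36  1.58  0.    1.2  -0.55]
yaw -9.7 turn rev [-1.000e-04  1.535e-01  0.000e+00] in 7 -> [-0.      0.0219  0.    ] | shift [-0.343  0.1   -3.342] in 9 -> [-0.038  0.011 -0.371]
yaw -65.0 turn rev [0. 0. 0.] in 0 -> [0. 0. 0.] | shift [0.    1.133 0.   ] in 3 -> [0.    0.378 0.   ]
```

>>> {"name": "send_rows", "arguments": {"plan": [[[0, 0, 0], [0, 0.0219, 0]], [[0, 0, 0], [0, 0.0219, 0]], [[0, 0, 0], [0, 0.0219, 0]], [[0, 0, 0], [0, 0.0219, 0]], [[0, 0, 0], [0, 0.0219, 0]], [[0, 0, 0], [0, 0.0219, 0]], [[0, 0, 0], [0, 0.0219, 0]]]}}

```text
time: 9.35
eef_pos: [0.5805, -0.3751, 0.1911]
tcp_rot: [0.151, -0.69, 0.691, -0.152]
contact_force: [0.4, 0.2, -1.2]
opening: 1.001
```

>>> {"name": "send_rows", "arguments": {"plan": [[[-0.038, 0.011, -0.371], [0, 0, 0]], [[-0.038, 0.011, -0.371], [0, 0, 0]], [[-0.038, 0.011, -0.371], [0, 0, 0]], [[-0.038, 0.011, -0.371], [0, 0, 0]], [[-0.038, 0.011, -0.371], [0, 0, 0]], [[-0.038, 0.011, -0.371], [0, 0, 0]], [[-0.038, 0.011, -0.371], [0, 0, 0]], [[-0.038, 0.011, -0.371], [0, 0, 0]], [[-0.038, 0.011, -0.371], [0, 0, 0]], [[0, 0, 0], [0, 0, 0]], [[0, 0, 0], [0, 0, 0]], [[0, 0, 0], [0, 0, 0]]]}}

```text
time: 10.55
eef_pos: [0.4485, 0.0047, 0.1786]
tcp_rot: [0.153, -0.69, 0.691, -0.154]
contact_force: [-0.6, 0.4, -0.7]
opening: 1.003
```

```bash
cat > ov.py <<'E'
import sys
from h import *
x,y,r,z=map(float,sys.argv[1:5]); n=sys.argv[5]; yaw=float(sys.argv[6]); zt=float(sys.argv[7])
T=tool();c=read_camera("wrist");W=T@np.array(c["mount"])
go([x,y,zt],yaw)
img=cv2.resize(c["img"],None,fx=1.4,fy=1.4,interpolation=cv2.INTER_CUBIC);q=np.linspace(0,6.28,72)
for u in proj(c,np.c_[x+r*np.cos(q),y+r*np.sin(q),0*q+z],W)*1.4: cv2.circle(img,tuple(int(v) for v in u.round()),1,(0,0,255),-1)
cv2.imwrite(f"pics/{n}.png",img)
E
python3 ov.py .448 .006 .03 .062 f1 -65 .044
```

```text
yaw -65.0 turn rev [-0.0002 -0.     -0.0002] in 1 -> [-0.0002 -0.     -0.0002] | shift [-0.002  1.119 -0.014] in 3 -> [-0.001  0.373 -0.005]
```

View pics/f1.png

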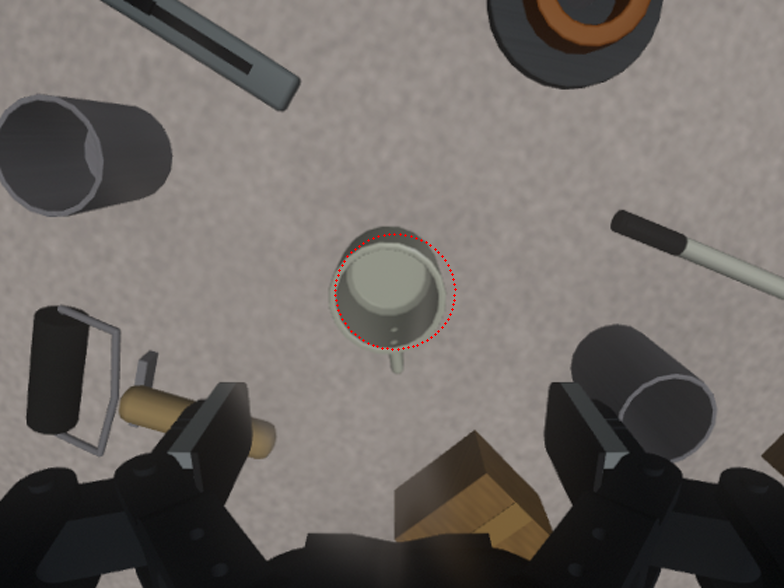

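The actual rim centre is at about (388,298) and the prediction at (395,292), so the cup is really at about (.444,.008). I'll correct for that, descend and grip.

>>> {"name": "send_rows", "arguments": {"plan": [[[0.023, 0.3, -0.043], [0, 0, 0]], [[0, 0.3, 0], [0, 0, 0]], [[0, 0.3, 0], [0, 0, 0]], [[0, 0.2, 0], [0, 0, 0]], [[0, 0, 0], [0, 0, 0]], [[0, 0, 0], [0, 0, 0]]]}}

```text
time: 11.2
eef_pos: [0.4436, 0.008, 0.0457]
tcp_rot: [-0.153, 0.69, -0.69, 0.153]
contact_force: [0.5, 0.7, 0.7]
opening: 0.997
```

>>> {"name": "send_rows", "arguments": {"plan": [[[0, 0, 0], [0, 0, 0]], [[0, 0, 0], [0, 0, 0]], [[0, 0, 0], [0, 0, 0]], [[0, 0, 0], [0, 0, 0]], [[0, 0, 0], [0, 0, 0]], [[0, 0, 0], [0, 0, 0]], [[0, 0, 0], [0, 0, 0]], [[0, 0, 0], [0, 0, 0]]], "gripper": 1, "grip_force": 35}}

```text
time: 12.0
eef_pos: [0.4447, 0.0085, 0.0476]
tcp_rot: [0.152, -0.689, 0.691, -0.155]
contact_force: [-1.0, -0.6, 5.8]
opening: 0.676
```

>>> {"name": "send_rows", "arguments": {"plan": [[[0, -0.1, 0], [0, 0, 0]], [[0, -0.3, 0], [0, 0, 0]], [[0, -0.3, 0], [0, 0, 0]], [[0, -0.3, 0], [0, 0, 0]], [[0, -0.3, 0], [0, 0, 0]], [[0, 0, 0], [0, 0, 0]], [[0, 0, 0], [0, 0, 0]]]}}

```text
time: 12.7
eef_pos: [0.4432, 0.009, 0.2027]
tcp_rot: [0.153, -0.69, 0.691, -0.154]
contact_force: [-0.3, -0.6, -1.3]
opening: 0.681
```

Run:
```python
from h import *
T=go([.479,-.354,.19],-100); go([.479,-.354,.06],None,T)
```

```text
yaw -64.9 turn rev [-0.0001  0.0974 -0.0004] in 5 -> [-0.      0.0195 -0.0001] | shift [-0.819  0.106  2.927] in 8 -> [-0.102  0.013  0.366]
yaw -100.0 turn rev [0. 0. 0.] in 0 -> [0. 0. 0.] | shift [0.    1.083 0.   ] in 3 -> [0.    0.361 0.   ]
```

>>> {"name": "send_rows", "arguments": {"plan": [[[0, 0, 0], [0, 0.0195, 0]], [[0, 0, 0], [0, 0.0195, 0]], [[0, 0, 0], [0, 0.0195, 0]], [[0, 0, 0], [0, 0.0195, 0]], [[0, 0, 0], [0, 0.0195, 0]], [[-0.1, 0, 0.366], [0, 0, 0]], [[-0.1, 0, 0.366], [0, 0, 0]], [[-0.1, 0, 0.366], [0, 0, 0]], [[-0.1, 0, 0.366], [0, 0, 0]]]}}

```text
time: 13.6
eef_pos: [0.4583, -0.1732, 0.1992]
tcp_rot: [0.061, 0.705, -0.704, -0.063]
contact_force: [1.2, 0.1, -1.4]
opening: 0.678
```

>>> {"name": "send_rows", "arguments": {"plan": [[[-0.1, 0.03, 0.366], [0, 0, 0]], [[-0.1, 0.03, 0.366], [0, 0, 0]], [[-0.1, 0.03, 0.366], [0, 0, 0]], [[-0.1, 0.03, 0.366], [0, 0, 0]], [[0, 0, 0], [0, 0, 0]], [[0, 0, 0], [0, 0, 0]], [[0, 0, 0], [0, 0, 0]]]}}

```text
time: 14.3
eef_pos: [0.4756, -0.3522, 0.1854]
tcp_rot: [0.061, 0.705, -0.703, -0.063]
contact_force: [-0.0, -0.3, -2.1]
opening: 0.68
```

Run:
```python
from h import *
T=go([.479,-.354,.06],-100)
```

```text
yaw -100.0 turn rev [ 0.0004 -0.      0.0004] in 1 -> [ 0.0004 -0.      0.0004] | shift [-0.03   1.045  0.01 ] in 3 -> [-0.01   0.348  0.003]
```

>>> {"name": "send_rows", "arguments": {"plan": [[[-0.03, 0.3, 0.01], [0, 0, 0]], [[0, 0.3, 0], [0, 0, 0]], [[0, 0.3, 0], [0, 0, 0]], [[0, 0.12, 0], [0, 0, 0]], [[0, 0.03, 0], [0, 0, 0]], [[0, 0, 0], [0, 0, 0]], [[0, 0, 0], [0, 0, 0]]]}}

```text
time: 15.0
eef_pos: [0.4809, -0.3565, 0.0634]
tcp_rot: [-0.063, -0.703, 0.705, 0.061]
contact_force: [-0.1, -1.1, -1.1]
opening: 0.682
```

Run:
```python
from h import *
print(get_state()["contact_force"]);go([.479,-.354,.0516],-100)
```

```text
[-0.13755588 -1.09575005 -1.05546262]
yaw -100.0 turn rev [-0.0004 -0.     -0.0005] in 1 -> [-0.0004 -0.     -0.0005] | shift [ 0.019  0.098 -0.018] in 1 -> [ 0.019  0.098 -0.018]
```

>>> {"name": "send_rows", "arguments": {"plan": [[[0.015, 0.05, -0.015], [0, 0, 0]], [[0, 0.02, 0], [0, 0, 0]], [[0, 0.015, 0], [0, 0, 0]], [[0, 0, 0], [0, 0, 0]], [[0, 0, 0], [0, 0, 0]]]}}

```text
time: 15.5
eef_pos: [0.4785, -0.3537, 0.0518]
tcp_rot: [-0.062, -0.704, 0.704, 0.062]
contact_force: [-1.0, 2.0, 5.7]
opening: 0.679
```

>>> {"name": "send_rows", "arguments": {"plan": [[[0, 0.01, 0], [0, 0, 0]], [[0, 0, 0], [0, 0, 0]], [[0, 0, 0], [0, 0, 0]]]}}

```text
time: 15.8
eef_pos: [0.4788, -0.3538, 0.0518]
tcp_rot: [0.062, 0.704, -0.704, -0.062]
contact_force: [-2.3, 4.5, 9.9]
opening: 0.679
```

>>> {"name": "send_rows", "arguments": {"plan": [[[0, -0.01, 0], [0, 0, 0]], [[0, 0, 0], [0, 0, 0]], [[0, 0, 0], [0, 0, 0]], [[0, 0, 0], [0, 0, 0]], [[0, 0, 0], [0, 0, 0]], [[0, 0, 0], [0, 0, 0]], [[0, 0, 0], [0, 0, 0]], [[0, -0.15, 0], [0, 0, 0]], [[0, -0.3, 0], [0, 0, 0]], [[0, -0.35, 0], [0, 0, 0]], [[0, -0.35, 0], [0, 0, 0]]], "gripper": 0}}

```text
time: 16.9
eef_pos: [0.4779, -0.3532, 0.1898]
tcp_rot: [0.062, 0.705, -0.704, -0.062]
contact_force: [1.1, -0.9, -0.5]
opening: 1.001
```

Run:
```python
from h import *
T=go([.452,-.151,.19],-120)
```

```text
yaw -100.0 turn rev [0.0001 0.0554 0.0002] in 3 -> [0.     0.0185 0.0001] | shift [ 1.029 -0.002 -1.351] in 5 -> [ 0.206 -0.    -0.27 ]
```

>>> {"name": "send_rows", "arguments": {"plan": [[[0, 0, 0], [0, 0.0185, 0]], [[0, 0, 0], [0, 0.0185, 0]], [[0, 0, 0], [0, 0.0185, 0]], [[0.206, 0, -0.27], [0, 0, 0]], [[0.206, 0, -0.27], [0, 0, 0]], [[0.206, 0, -0.27], [0, 0, 0]], [[0.206, 0, -0.27], [0, 0, 0]], [[0.206, 0, -0.27], [0, 0, 0]], [[0, 0, 0], [0, 0, 0]], [[0, 0, 0], [0, 0, 0]], [[0, 0, 0], [0, 0, 0]]]}}

```text
time: 18.0
eef_pos: [0.4526, -0.1522, 0.1892]
tcp_rot: [-0.184, -0.683, 0.683, 0.183]
contact_force: [0.2, 0.3, 1.0]
opening: 1.0
```

```bash
python3 ov.py .452 -.151 .028 .076 t1 -120 .055
```

```text
yaw -120.1 turn rev [-0.     -0.0002 -0.0001] in 1 -> [-0.     -0.0002 -0.0001] | shift [ 0.01   1.117 -0.008] in 3 -> [ 0.003  0.372 -0.003]
```

View pics/t1.png

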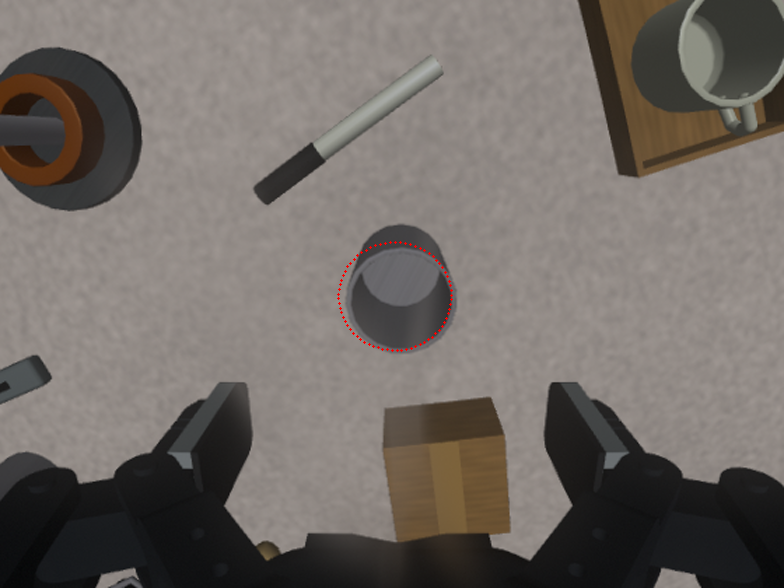

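Rim centre is at about (401,300), 2–3 mm from the prediction, and the box is clear of the jaws. I'll correct and grip.

>>> {"name": "send_rows", "arguments": {"plan": [[[0.022, 0.3, 0.012], [0, 0, 0]], [[0, 0.3, 0], [0, 0, 0]], [[0, 0.3, 0], [0, 0, 0]], [[0, 0.2, 0], [0, 0, 0]], [[0, 0, 0], [0, 0, 0]], [[0, 0, 0], [0, 0, 0]]]}}

```text
time: 18.65
eef_pos: [0.4495, -0.1523, 0.057]
tcp_rot: [0.183, 0.683, -0.683, -0.184]
contact_force: [0.8, 0.1, 0.4]
opening: 1.001
```

>>> {"name": "send_rows", "arguments": {"plan": [[[0, 0, 0], [0, 0, 0]], [[0, 0, 0], [0, 0, 0]], [[0, 0, 0], [0, 0, 0]], [[0, 0, 0], [0, 0, 0]], [[0, 0, 0], [0, 0, 0]], [[0, 0, 0], [0, 0, 0]], [[0, 0, 0], [0, 0, 0]], [[0, 0, 0], [0, 0, 0]]], "gripper": 1, "grip_force": 35}}

```text
time: 19.45
eef_pos: [0.4506, -0.1523, 0.0589]
tcp_rot: [-0.184, -0.683, 0.684, 0.182]
contact_force: [-1.6, -1.3, 6.4]
opening: 0.649
```

>>> {"name": "send_rows", "arguments": {"plan": [[[0, -0.1, 0], [0, 0, 0]], [[0, -0.3, 0], [0, 0, 0]], [[0, -0.3, 0], [0, 0, 0]], [[0, -0.3, 0], [0, 0, 0]], [[0, -0.3, 0], [0, 0, 0]], [[0, 0, 0], [0, 0, 0]], [[0, 0, 0], [0, 0, 0]]]}}

```text
time: 20.15
eef_pos: [0.4494, -0.1513, 0.2141]
tcp_rot: [-0.184, -0.683, 0.683, 0.182]
contact_force: [-0.5, -0.4, -2.1]
opening: 0.645
```

Run:
```python
from h import *
print(get_state()["qpos"].round(2))
go([.52,.20,.26],-90)
```

```text
[-0.54 -0.14  2.09  0.    1.19  1.56]
yaw -120.0 turn rev [-0.0001 -0.0833 -0.0004] in 4 -> [-0.     -0.0208 -0.0001] | shift [-0.588 -0.383 -2.928] in 8 -> [-0.074 -0.048 -0.366]
```

>>> {"name": "send_rows", "arguments": {"plan": [[[0, 0, 0], [0, -0.0208, 0]], [[0, 0, 0], [0, -0.0208, 0]], [[0, 0, 0], [0, -0.0208, 0]], [[0, 0, 0], [0, -0.0208, 0]], [[-0.08, -0.04, -0.38], [0, 0, 0]], [[-0.08, -0.04, -0.38], [0, 0, 0]], [[-0.08, -0.04, -0.38], [0, 0, 0]], [[-0.08, -0.04, -0.38], [0, 0, 0]], [[-0.08, -0.04, -0.38], [0, 0, 0]], [[-0.08, -0.04, -0.38], [0, 0, 0]], [[-0.08, -0.04, -0.38], [0, 0, 0]], [[-0.08, -0.04, -0.38], [0, 0, 0]]]}}

```text
time: 21.35
eef_pos: [0.5252, 0.2152, 0.2488]
tcp_rot: [0.001, -0.707, 0.707, 0.002]
contact_force: [0.6, 0.5, -1.0]
opening: 0.649
```

>>> {"name": "send_rows", "arguments": {"plan": [[[-0.08, -0.04, -0.38], [0, 0, 0]], [[-0.08, -0.04, -0.38], [0, 0, 0]], [[-0.08, -0.04, -0.38], [0, 0, 0]], [[0, 0, 0], [0, 0, 0]], [[0, 0, 0], [0, 0, 0]], [[0, 0, 0], [0, 0, 0]]]}}

```text
time: 21.95
eef_pos: [0.5546, 0.3491, 0.2635]
tcp_rot: [0.001, -0.706, 0.708, 0.002]
contact_force: [0.4, -0.0, -0.7]
opening: 0.651
```

Run:
```python
from h import *
import pickle
T=tool();c=read_camera("wrist");W=T@np.array(c["mount"]);pickle.dump((T,c),open("w3.pkl","wb"));print(T[:3,3])
img=cv2.resize(c["img"],None,fx=1.4,fy=1.4,interpolation=cv2.INTER_CUBIC)
C=np.array([.533,.361]);a=np.radians(2.5);ex=np.array([np.cos(a),np.sin(a)]);ey=np.array([-ex[1],ex[0]])
p=(proj(c,[np.r_[C+s*.105*ex+t*.059*ey,.028] for s,t in((-1,-1),(1,-1),(1,1),(-1,1))],W)*1.4).round().astype(int)
cv2.polylines(img,[p.astype(np.int32)],True,(0,0,255),1);print(p.tolist())
cv2.imwrite("pics/tray.png",img)
```

```text
[0.55455137 0.34911796 0.26351176]
[[461, 398], [459, 122], [287, 130], [314, 404]]
```

View pics/tray.png

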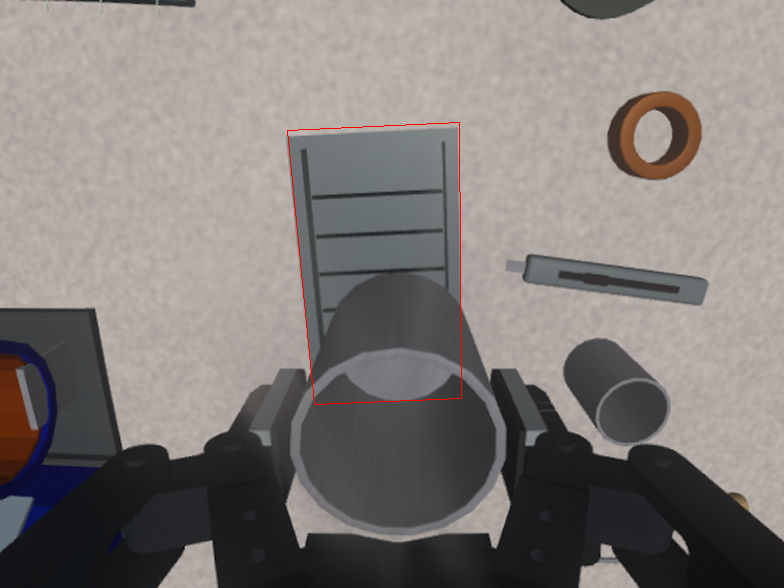

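The overlay matches the grey tray to about 3 mm (true far edge ~5 px lower), giving a centre near (.531,.361). I'll place the first tumbler at (.576,.363).

Run:
```python
from h import *
go([.576,.363,.072],-90)
```

```text
yaw -90.1 turn rev [-0.0002 -0.0004  0.0004] in 1 -> [-0.0002 -0.0004  0.0004] | shift [-0.177  1.601 -0.118] in 4 -> [-0.044  0.4   -0.029]
```

>>> {"name": "send_rows", "arguments": {"plan": [[[-0.085, 0.25, -0.06], [0, 0, 0]], [[-0.085, 0.25, -0.06], [0, 0, 0]], [[0, 0.3, 0], [0, 0, 0]], [[0, 0.3, 0], [0, 0, 0]], [[0, 0.3, 0], [0, 0, 0]], [[0, 0.15, 0], [0, 0, 0]], [[0, 0.05, 0], [0, 0, 0]], [[0, 0, 0], [0, 0, 0]], [[0, 0, 0], [0, 0, 0]]]}}

```text
time: 22.9
eef_pos: [0.5773, 0.3649, 0.0761]
tcp_rot: [0.002, 0.708, -0.707, 0.001]
contact_force: [1.2, 0.2, -0.6]
opening: 0.651
```

Run:
```python
from h import *
go([.576,.363,.063],-90)
```

```text
yaw -90.1 turn rev [ 0.0003 -0.0002 -0.0006] in 1 -> [ 0.0003 -0.0002 -0.0006] | shift [0.011 0.109 0.016] in 1 -> [0.011 0.109 0.016]
```

>>> {"name": "send_rows", "arguments": {"plan": [[[0.01, 0.05, 0.01], [0, 0, 0]], [[0, 0.03, 0], [0, 0, 0]], [[0, 0.015, 0], [0, 0, 0]], [[0, 0.01, 0], [0, 0, 0]], [[0, 0, 0], [0, 0, 0]], [[0, 0, 0], [0, 0, 0]]]}}

```text
time: 23.5
eef_pos: [0.5749, 0.3635, 0.0631]
tcp_rot: [-0.0, -0.707, 0.707, 0.0]
contact_force: [-2.8, -2.5, 7.2]
opening: 0.652
```

>>> {"name": "send_rows", "arguments": {"plan": [[[0, 0.01, 0], [0, 0, 0]], [[0, 0, 0], [0, 0, 0]], [[0, 0, 0], [0, 0, 0]]]}}

```text
time: 23.8
eef_pos: [0.575, 0.3635, 0.0631]
tcp_rot: [-0.0, -0.707, 0.707, 0.0]
contact_force: [-5.1, -3.1, 10.7]
opening: 0.647
```

>>> {"name": "send_rows", "arguments": {"plan": [[[0, -0.012, 0], [0, 0, 0]], [[0, 0, 0], [0, 0, 0]], [[0, 0, 0], [0, 0, 0]], [[0, 0, 0], [0, 0, 0]], [[0, 0, 0], [0, 0, 0]], [[0, 0, 0], [0, 0, 0]], [[0, 0, 0], [0, 0, 0]], [[0, -0.15, 0], [0, 0, 0]], [[0, -0.3, 0], [0, 0, 0]], [[0, -0.35, 0], [0, 0, 0]], [[0, -0.25, 0], [0, 0, 0]]], "gripper": 0}}

```text
time: 24.9
eef_pos: [0.5757, 0.3638, 0.1922]
tcp_rot: [0.002, 0.708, -0.706, 0.001]
contact_force: [-0.6, 0.4, 0.4]
opening: 1.0
```

Run:
```python
from h import *
T=go([.444,.179,.19],-90)
```

```text
yaw -90.1 turn rev [ 0.0003 -0.0002 -0.0007] in 1 -> [ 0.0003 -0.0002 -0.0007] | shift [1.097 0.018 1.54 ] in 5 -> [0.219 0.004 0.308]
```

>>> {"name": "send_rows", "arguments": {"plan": [[[0.219, 0, 0.308], [0, 0, 0]], [[0.219, 0, 0.308], [0, 0, 0]], [[0.219, 0, 0.308], [0, 0, 0]], [[0.219, 0, 0.308], [0, 0, 0]], [[0.219, 0, 0.308], [0, 0, 0]], [[0, 0, 0], [0, 0, 0]], [[0, 0, 0], [0, 0, 0]], [[0, 0, 0], [0, 0, 0]]]}}

```text
time: 25.7
eef_pos: [0.4443, 0.1792, 0.1888]
tcp_rot: [0.001, 0.707, -0.707, 0.001]
contact_force: [-0.2, 0.1, -0.1]
opening: 0.995
```

```bash
python3 ov.py .444 .179 .028 .076 t2 -90 .055
```

```text
yaw -90.0 turn rev [ 0.0001 -0.0001 -0.0004] in 1 -> [ 0.0001 -0.0001 -0.0004] | shift [0.002 1.113 0.003] in 3 -> [0.001 0.371 0.001]
```

View pics/t2.png

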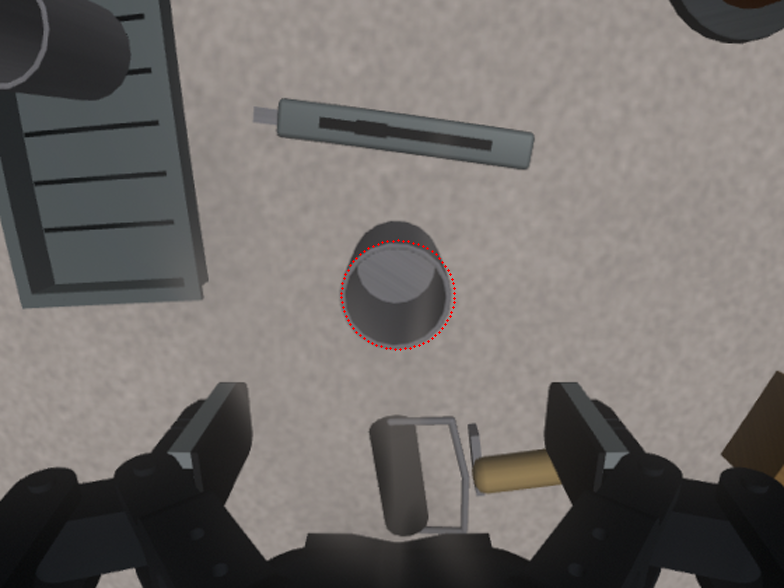

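The circle lies on the rim at about (397,296), so no correction is needed.

>>> {"name": "send_rows", "arguments": {"plan": [[[0, 0.3, 0], [0, 0, 0]], [[0, 0.3, 0], [0, 0, 0]], [[0, 0.3, 0], [0, 0, 0]], [[0, 0.2, 0], [0, 0, 0]], [[0, 0, 0], [0, 0, 0]], [[0, 0, 0], [0, 0, 0]]]}}

```text
time: 26.35
eef_pos: [0.4438, 0.1793, 0.0555]
tcp_rot: [0.0, 0.707, -0.707, -0.0]
contact_force: [0.1, 0.1, 1.0]
opening: 0.998
```

>>> {"name": "send_rows", "arguments": {"plan": [[[0, 0, 0], [0, 0, 0]], [[0, 0, 0], [0, 0, 0]], [[0, 0, 0], [0, 0, 0]], [[0, 0, 0], [0, 0, 0]], [[0, 0, 0], [0, 0, 0]], [[0, 0, 0], [0, 0, 0]], [[0, 0, 0], [0, 0, 0]], [[0, 0, 0], [0, 0, 0]]], "gripper": 1, "grip_force": 35}}

```text
time: 27.15
eef_pos: [0.4448, 0.1791, 0.0572]
tcp_rot: [0.002, 0.707, -0.707, 0.001]
contact_force: [0.1, 1.1, 6.6]
opening: 0.632
```

>>> {"name": "send_rows", "arguments": {"plan": [[[0, -0.1, 0], [0, 0, 0]], [[0, -0.3, 0], [0, 0, 0]], [[0, -0.3, 0], [0, 0, 0]], [[0, -0.3, 0], [0, 0, 0]], [[0, 0, 0], [0, 0, 0]], [[0, 0, 0], [0, 0, 0]]]}}

```text
time: 27.75
eef_pos: [0.4429, 0.1786, 0.1761]
tcp_rot: [0.001, 0.707, -0.707, 0.0]
contact_force: [0.4, 0.4, -1.1]
opening: 0.634
```

Run:
```python
from h import *
T=go([.486,.359,.17],-90);go([.486,.359,.075],-90,T)
```

```text
yaw -90.1 turn rev [ 0.     -0.0002 -0.0002] in 1 -> [ 0.     -0.0002 -0.0002] | shift [-0.359  0.051 -1.503] in 4 -> [-0.09   0.013 -0.376]
yaw -90.0 turn rev [0. 0. 0.] in 0 -> [0. 0. 0.] | shift [0.    0.792 0.   ] in 2 -> [0.    0.396 0.   ]
```

>>> {"name": "send_rows", "arguments": {"plan": [[[-0.09, 0, -0.376], [0, 0, 0]], [[-0.09, 0, -0.376], [0, 0, 0]], [[-0.09, 0, -0.376], [0, 0, 0]], [[-0.09, 0, -0.376], [0, 0, 0]], [[0, 0, 0], [0, 0, 0]], [[0, 0, 0], [0, 0, 0]], [[0, 0.3, 0], [0, 0, 0]], [[0, 0.3, 0], [0, 0, 0]], [[0, 0.15, 0], [0, 0, 0]], [[0, 0.05, 0], [0, 0, 0]], [[0, 0, 0], [0, 0, 0]], [[0, 0, 0], [0, 0, 0]]]}}

```text
time: 28.95
eef_pos: [0.4871, 0.3588, 0.0804]
tcp_rot: [0.001, 0.707, -0.707, -0.0]
contact_force: [0.1, 0.3, -1.5]
opening: 0.632
```

Run:
```python
from h import *
go([.486,.359,.0612],-90)
```

```text
yaw -90.1 turn rev [ 0.0001 -0.0003 -0.0002] in 1 -> [ 0.0001 -0.0003 -0.0002] | shift [ 0.009  0.16  -0.001] in 1 -> [ 0.009  0.16  -0.001]
```

>>> {"name": "send_rows", "arguments": {"plan": [[[0, 0.08, 0], [0, 0, 0]], [[0, 0.05, 0], [0, 0, 0]], [[0, 0.02, 0], [0, 0, 0]], [[0, 0.01, 0], [0, 0, 0]], [[0, 0.01, 0], [0, 0, 0]], [[0, 0, 0], [0, 0, 0]], [[0, 0, 0], [0, 0, 0]]]}}

```text
time: 29.65
eef_pos: [0.4863, 0.359, 0.0614]
tcp_rot: [0.0, -0.707, 0.708, 0.001]
contact_force: [-5.5, -4.5, 11.2]
opening: 0.633
```

>>> {"name": "send_rows", "arguments": {"plan": [[[0, 0.008, 0], [0, 0, 0]], [[0, 0, 0], [0, 0, 0]], [[0, 0, 0], [0, 0, 0]]]}}

```text
time: 29.95
eef_pos: [0.4863, 0.3591, 0.0614]
tcp_rot: [0.001, -0.706, 0.708, 0.001]
contact_force: [-8.1, -4.8, 15.8]
opening: 0.634
```

```bash
python3 -c "
from plant import *
print(tips_ahead() if callable(tips_ahead) else tips_ahead, get_state()['opening'])"
```

```text
0.014 0.6339649491216712
```

>>> {"name": "send_rows", "arguments": {"plan": [[[0, -0.02, 0], [0, 0, 0]], [[0, 0, 0], [0, 0, 0]], [[0, 0, 0], [0, 0, 0]], [[0, 0, 0], [0, 0, 0]], [[0, 0, 0], [0, 0, 0]], [[0, 0, 0], [0, 0, 0]], [[0, 0, 0], [0, 0, 0]], [[0, -0.15, 0], [0, 0, 0]], [[0, -0.3, 0], [0, 0, 0]], [[0, -0.35, 0], [0, 0, 0]], [[0, -0.25, 0], [0, 0, 0]]], "gripper": 0}}

```text
time: 31.05
eef_pos: [0.4871, 0.3595, 0.1891]
tcp_rot: [0.001, 0.708, -0.707, 0.001]
contact_force: [-0.2, 0.8, -0.1]
opening: 1.001
```

Run:
```python
from h import *
T=go([.632,.160,.17],-90)
```

```text
yaw -90.1 turn rev [ 0.0002 -0.0002 -0.0004] in 1 -> [ 0.0002 -0.0002 -0.0004] | shift [-1.208  0.16   1.662] in 5 -> [-0.242  0.032  0.332]
```

>>> {"name": "send_rows", "arguments": {"plan": [[[-0.242, 0.02, 0.332], [0, 0, 0]], [[-0.242, 0.02, 0.332], [0, 0, 0]], [[-0.242, 0.02, 0.332], [0, 0, 0]], [[-0.242, 0.02, 0.332], [0, 0, 0]], [[-0.242, 0.02, 0.332], [0, 0, 0]], [[0, 0, 0], [0, 0, 0]], [[0, 0, 0], [0, -0.0227, 0]], [[0, 0, 0], [0, -0.0227, 0]], [[0, 0, 0], [0, -0.0227, 0]], [[0, 0, 0], [0, -0.0227, 0]], [[0, 0, 0], [0, -0.0227, 0]]]}}

```text
time: 32.15
eef_pos: [0.6308, 0.1605, 0.1741]
tcp_rot: [-0.249, 0.662, -0.662, 0.248]
contact_force: [0.0, -0.4, 0.2]
opening: 0.999
```

>>> {"name": "send_rows", "arguments": {"plan": [[[0, 0, 0], [0, -0.0227, 0]], [[0, 0, 0], [0, -0.0227, 0]], [[0, 0, 0], [0, -0.0227, 0]], [[0, 0, 0], [0, -0.0227, 0]], [[0, 0, 0], [0, -0.0227, 0]], [[0, 0, 0], [0, -0.0227, 0]], [[0, 0, 0], [0, 0, 0]], [[0, 0, 0], [0, 0, 0]], [[0, 0, 0], [0, 0, 0]]]}}

```text
time: 33.05
eef_pos: [0.6312, 0.1601, 0.1743]
tcp_rot: [-0.499, 0.501, -0.501, 0.499]
contact_force: [-0.0, -0.3, 0.1]
opening: 1.002
```

```bash
python3 ov.py .632 .160 .031 .024 h1 0 .02; python3 -c "
from plant import *
print(get_state()['eef_pos'],get_state()['qpos'])"
```

```text
yaw -0.3 turn rev [ 0.     -0.0007 -0.    ] in 1 -> [ 0.     -0.0007 -0.    ] | shift [-0.     1.286  0.006] in 4 -> [-0.     0.321  0.002]
[0.63122332 0.15997351 0.17426213] [9.26020590e-02 2.97767765e-01 1.69690248e+00 8.87316735e-05
 1.14701316e+00 9.69704084e-02]
```

View pics/h1.png

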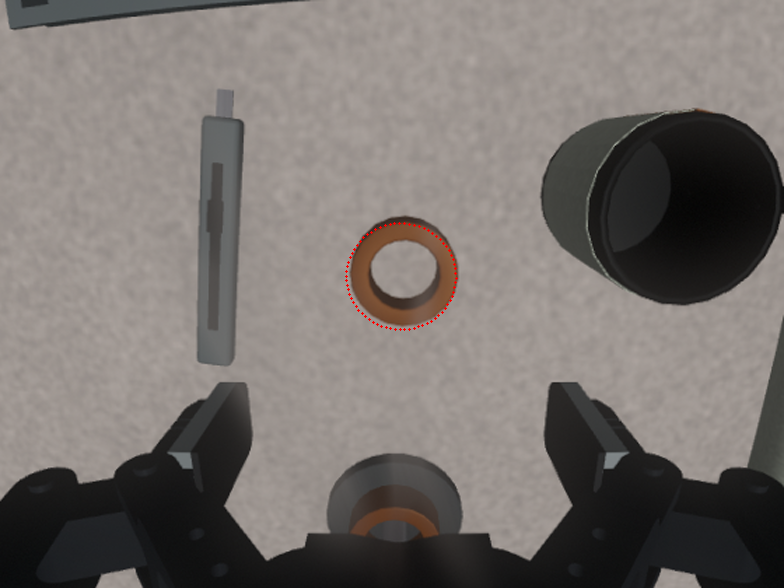

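The prediction is within about 1 mm of the tape (centre ~(404,274)), and the knife and mug are both clear. I'll descend and grip lightly.

>>> {"name": "send_rows", "arguments": {"plan": [[[-0.008, 0.35, 0.014], [0, 0, 0]], [[0, 0.35, 0], [0, 0, 0]], [[0, 0.35, 0], [0, 0, 0]], [[0, 0.15, 0], [0, 0, 0]], [[0, 0.08, 0], [0, 0, 0]], [[0, 0, 0], [0, 0, 0]], [[0, 0, 0], [0, 0, 0]]]}}

```text
time: 33.8
eef_pos: [0.6348, 0.1609, 0.0229]
tcp_rot: [0.498, -0.5, 0.502, -0.5]
contact_force: [0.6, -0.4, 0.0]
opening: 0.998
```

>>> {"name": "send_rows", "arguments": {"plan": [[[0, 0, 0], [0, 0, 0]], [[0, 0, 0], [0, 0, 0]], [[0, 0, 0], [0, 0, 0]], [[0, 0, 0], [0, 0, 0]], [[0, 0, 0], [0, 0, 0]], [[0, 0, 0], [0, 0, 0]], [[0, 0, 0], [0, 0, 0]], [[0, 0, 0], [0, 0, 0]]], "gripper": 1, "grip_force": 25}}

```text
time: 34.6
eef_pos: [0.6347, 0.1609, 0.0231]
tcp_rot: [0.498, -0.5, 0.502, -0.5]
contact_force: [-0.8, -0.5, 6.3]
opening: 0.695
```

>>> {"name": "send_rows", "arguments": {"plan": [[[0, -0.1, 0], [0, 0, 0]], [[0, -0.3, 0], [0, 0, 0]], [[0, -0.3, 0], [0, 0, 0]], [[0, -0.3, 0], [0, 0, 0]], [[0, 0, 0], [0, 0, 0]], [[0, 0, 0], [0, 0, 0]]]}}

```text
time: 35.2
eef_pos: [0.6335, 0.1608, 0.1424]
tcp_rot: [0.499, -0.5, 0.501, -0.5]
contact_force: [-0.3, 0.2, -1.1]
opening: 0.697
```

Run:
```python
from h import *
T=go([.6265,-.019,.13],0)
```

```text
yaw -0.2 turn rev [-0.0004 -0.0005 -0.    ] in 1 -> [-0.0004 -0.0005 -0.    ] | shift [ 1.498  0.103 -0.058] in 4 -> [ 0.375  0.026 -0.015]
```

>>> {"name": "send_rows", "arguments": {"plan": [[[0.375, 0, -0.015], [0, 0, 0]], [[0.375, 0, -0.015], [0, 0, 0]], [[0.375, 0, -0.015], [0, 0, 0]], [[0.375, 0, -0.015], [0, 0, 0]], [[0, 0, 0], [0, 0, 0]], [[0, 0, 0], [0, 0, 0]], [[0, 0, 0], [0, 0, 0]]]}}

```text
time: 35.9
eef_pos: [0.6244, -0.0183, 0.1393]
tcp_rot: [-0.5, 0.502, -0.5, 0.499]
contact_force: [0.1, 0.6, 0.0]
opening: 0.702
```

```bash
python3 ov.py .6265 -.019 .008 .076 s1 0 .065
python3 - <<'E'
import cv2
from h import *
a=read_camera("side")["img"][150:260,230:340]
b=read_camera("scene")["img"][150:260,230:340]
w=cv2.resize(cv2.imread("pics/s1.png")[150:588,100:700],(411,300))
f=lambda i:cv2.resize(i,(300,300),interpolation=cv2.INTER_CUBIC)
cv2.imwrite("pics/s2.png",cv2.resize(np.hstack([w,f(a),f(b)]),(800,237)))
print(get_state()["contact_force"])
E
```

```text
yaw -0.1 turn rev [ 0.0003 -0.0003 -0.0001] in 1 -> [ 0.0003 -0.0003 -0.0001] | shift [0.009 0.622 0.015] in 2 -> [0.004 0.311 0.008]
[-0.15188199  0.09304877 -1.32880481]
```

View pics/s2.png

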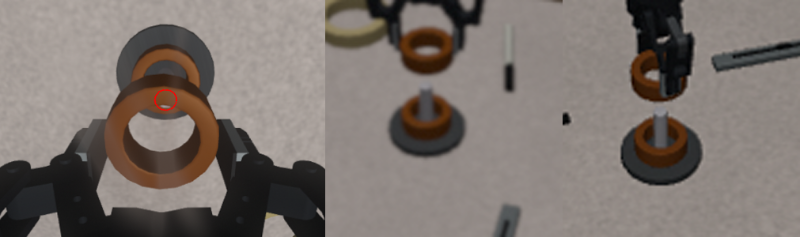

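The roll is held level above the post in all three views. I'll correct by 1–2 mm and lower it.

>>> {"name": "send_rows", "arguments": {"plan": [[[0.009, 0.15, 0.015], [0, 0, 0]], [[0, 0.15, 0], [0, 0, 0]], [[0, 0.15, 0], [0, 0, 0]], [[0, 0.1, 0], [0, 0, 0]], [[0, 0.05, 0], [0, 0, 0]], [[0, 0, 0], [0, 0, 0]], [[0, 0, 0], [0, 0, 0]]]}}

```text
time: 36.75
eef_pos: [0.6277, -0.0202, 0.0694]
tcp_rot: [0.499, -0.5, 0.501, -0.5]
contact_force: [-0.7, 0.3, 0.1]
opening: 0.698
```

Run:
```python
from h import *
go([.6265,-.019,.0591],0); print(get_state()["contact_force"])
```

```text
yaw -0.2 turn rev [-0.0002 -0.0004  0.    ] in 1 -> [-0.0002 -0.0004  0.    ] | shift [-0.01   0.086 -0.01 ] in 1 -> [-0.01   0.086 -0.01 ]
[-0.71925635  0.31571363  0.08680183]
```

>>> {"name": "send_rows", "arguments": {"plan": [[[0, 0.04, 0], [0, 0, 0]], [[0, 0.02, 0], [0, 0, 0]], [[0, 0.015, 0], [0, 0, 0]], [[0, 0, 0], [0, 0, 0]], [[0, 0, 0], [0, 0, 0]]]}}

```text
time: 37.25
eef_pos: [0.6271, -0.0204, 0.0597]
tcp_rot: [0.499, -0.501, 0.501, -0.499]
contact_force: [0.1, 0.7, -0.5]
opening: 0.699
```

>>> {"name": "send_rows", "arguments": {"plan": [[[0, 0.012, 0], [0, 0, 0]], [[0, 0, 0], [0, 0, 0]], [[0, 0, 0], [0, 0, 0]]]}}

```text
time: 37.55
eef_pos: [0.6274, -0.0205, 0.0592]
tcp_rot: [0.499, -0.501, 0.501, -0.499]
contact_force: [-2.5, 0.6, 3.8]
opening: 0.7
```

Seated at the expected height. I'll release, rise clear, and check everything.

>>> {"name": "send_rows", "arguments": {"plan": [[[0, 0, 0], [0, 0, 0]], [[0, 0, 0], [0, 0, 0]], [[0, 0, 0], [0, 0, 0]], [[0, 0, 0], [0, 0, 0]], [[0, 0, 0], [0, 0, 0]], [[0, 0, 0], [0, 0, 0]], [[0, 0, 0], [0, 0, 0]], [[0, -0.15, 0], [0, 0, 0]], [[0, -0.3, 0], [0, 0, 0]], [[0, -0.4, 0], [0, 0, 0]], [[0, -0.4, 0], [0, 0, 0]], [[0, -0.4, 0], [0, 0, 0]]], "gripper": 0}}

```text
time: 38.75
eef_pos: [0.6268, -0.0203, 0.258]
tcp_rot: [-0.499, 0.501, -0.501, 0.499]
contact_force: [-0.0, -0.3, 0.2]
opening: 1.003
```

>>> {"name": "send_rows", "arguments": {"plan": [[[0, -0.4, 0], [0, 0, 0]], [[0, -0.3, 0], [0, 0, 0]], [[0, 0, 0], [0, 0, 0]], [[0, 0, 0], [0, 0, 0]], [[0, 0, 0], [0, 0, 0]]]}}

```text
time: 39.25
eef_pos: [0.6264, -0.0202, 0.338]
tcp_rot: [-0.5, 0.502, -0.5, 0.499]
contact_force: [-0.6, -0.7, -0.4]
opening: 1.002
```

Run:
```python
from h import *
a=read_camera("scene")["img"][120:310,90:430];b=read_camera("side")["img"][110:380,170:450]
f=lambda i:cv2.resize(i,None,fx=400/i.shape[1],fy=400/i.shape[1],interpolation=cv2.INTER_CUBIC)
a=f(a);b=f(b);h=max(a.shape[0],b.shape[0]);a=cv2.copyMakeBorder(a,0,h-a.shape[0],0,0,0)
cv2.imwrite("pics/fin.png",np.hstack([a,b]));print(get_state()["time"],get_state()["contact_force"])
```

```text
39.35 [ 0.27709264  0.34926001 -0.8883468 ]
```

View pics/fin.png

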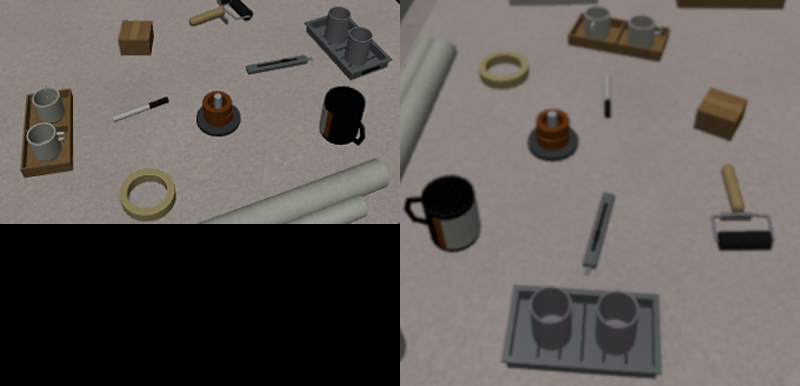

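Both views show the cups upright in separate cells at about (47,104) and (44,140), and both tumblers upright in the grey tray. The tape lies flat on the stand at (218,107), and the mug and masking roll have not moved. I'm handing in.

```bash
python3 -c "
from plant import *
print(sign_off())"
```

```text
the job is handed in; nothing more can be done
None
```

The job is done and handed in at about 39 s on the robot's clock. It was done in the order asked: both espresso cups, then both tumblers, then the heat tape.

- **Cups and tumblers:** each was lowered to first contact (about 5–16 N at the wrist) before I let go. The cups are upright, one to a cell, and both tumblers stand upright in the grey tray.
- **Heat tape:** it went over the post and stopped at the expected height, and it lies flat on the roll already there.
- **Last checks:** pictures from the scene and side cameras showed everything in place. The black mug and masking roll looked unmoved by eye. The gripper was open and clear of everything at the end.
- **Disagreements:** my first readings from the scene and side cameras differed by about 5–10 mm, or more at one corner of the cardboard tray. I used the wrist camera for the object positions instead. It showed the second cup about 4–5 mm from my first estimate, and I corrected for that before gripping. No checks failed.

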